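# Set the capping press and hold its sprung plunger up for loading

### The arm

A 6-joint arm with a two-finger parallel gripper is mounted at the origin on the work surface; the furniture and walls round the work are solid. World frame = base frame: x ahead of the robot, y to its left, z up, the work surface at z = 0. Lengths are in m, angles in rad, forces in N, time in s.
With the tool pointing down it reaches from about 0.35 to 0.775 m from the base axis. Payload 5.5 kg.
Tool frame: the origin (TCP) lies on the mounting face of the last link; the fingertips stand 173 mm ahead of it and the grasp point (between the pads) lies 155 mm ahead of it; z points along the fingers, y is the direction in which the jaws open and shut (so a half turn about z gives the same grasp; the last joint's range is limited). The gripper opens to 85 mm and grips with 20 to 120 N. Pads are 22 mm wide; open, the fingers measure 114 mm over their backs; the gripper's body (76 mm by 85 mm) begins 54 mm behind the grasp point. The pads swing forward as they close: fully open they stand 13 mm farther back than shut.
Start: joints at [1.045, 0.313, 0.046, 1.304, 0, 1.431], TCP at [0.216, 0.533, 0.405] pointing down, gripper open.
Joint ranges: [-2.76, 2.76], [-0.86, 1.69], [-1.03, 1.26], [-2.2, 2.34], [-1.47, 1.5], [-3.14, 3.14]. Speed limits (rad/s): [2.57, 2.57, 3.14, 3.14, 3.14, 3.14].

### API

Orientations are given as a unit quaternion [w, x, y, z].
In Python, from workcell import * gives the robot as it stands. The module is installed in compiled form; this text tells all that it offers.
- The arm moves only by the shell command python3 -m crank 'ROWS' [FORCE]. ROWS is JSON, a list of rows, each a list of 7 numbers: the shift along the tool's x, y, z in mm, then the turn, a rotation vector about the tool's x, y, z in degrees, then the opening, from 0 (shut) to 1 (fully open). A call has exactly 8 rows; each row shifts and turns the commanded pose from where the row before left it, along the tool's axes as they then stand; what a row does not reach is not made up. A row lasts 1/8 s, in which the tool goes at most 62.5 mm and 10.7 degrees, less where a joint would pass 70% of its speed; a pose out of reach is approached as far as the arm can. A call with a gripper value outside its range is refused whole. The fingers move at their own pace and stop on an object; FORCE is the grip in N (left out, the last holds). Time passes only in rows, so rows that do not move let the fingers close, or fill a call up. It gives the time, the measured TCP pose, the force and the opening at its end, in the units of the state.
- get_state(): the state, without advancing time (a new reading comes with each control period).
- read_camera(name): name is "scene" or "top"; returns the picture (420x560x3 uint8, blue, green, red); there is no depth.
- calibration(name): a dict with "fx", "fy", "cx", "cy" (pixels), "k1" (the pictures are not rectified: a ray, as slopes to the right and down, at radius r is drawn at 1 + k1 r^2 times it, then the intrinsics apply), "extrinsics" (4x4, takes a point from world to camera coordinates). Camera axes: x right, y down, z forward; pixel columns grow to the right and rows downward; lengths in m; the calibration is good to about 2 mm. A picture is of the moment at which its call begins. calibration takes no time and is no camera call.
- hand_in(): hands the job in, once; it reports no verdict.
The state is a dict: "clock": time; "joint_pos": joint angles; "qvel": joint speeds; "tau": joint torques, N m; "tcp_pos": TCP position; "orientation": TCP orientation; "wrist_force": force on the tool from outside, world axes, zero at the start; "ft_torque": the same for the moment, N m; "finger_gap": finger opening in m.
Only numpy, scipy, OpenCV 4.12 (cv2) and the standard library are available. Lean on these libraries where they do the work, as an engineer would, in place of code of your own. Each camera call takes 0.05 s, during which the arm holds its last target.

### The job

Get the bauble-capping press ready for its next bauble: first turn the black dial on its head until the white pointer stands at the red mark on the ring around it, and leave it there. Then pull the press's sprung plunger up by its black grip until the red pointer beside the grip is level with the yellow flag on the scale post, and hold it there: finish while still gripping it, because the spring would draw it back down. Leave the tin of caps, the amber jar and the cork block where they stand.

Things in the scene. Friction and masses are not known exactly. Their poses are not given: they have to be found in the camera images.
- press: grey fixed press: base plate x -60..60, y -105..65 mm, column at the rear (+x), head bar x -55..65, y -134..112 mm, its top at z = 165 mm. Origin: base's underside; z up, x away from the robot's side, y left along the head. Plunger axis at x -30, y -65 mm; dial axis at x +20, y +65 mm; aluminium scale post (8 x 12 mm, top at z = 295 mm) on the head at x -30, y -120 mm
- dial (a joint): angle of the black dial, rad; 0 with its pointer along the press's +y, growing counter-clockwise seen from above; free from -0.6 to 2.1, held by light friction (0.06 N m), stays where it is left. It starts within 0.25 of 0; the red mark lies 0.5 to 1.45 rad further counter-clockwise
- dial_axis (a point): point on the dial's vertical axis, inside its grip bar, 8 mm below the top of the bar. The grip bar is upright, 12 mm thick and 46 mm long, along the pointer's direction (two flat sides to pinch); it rises 30 mm from a round skirt of 60 mm diameter, from z = 177 to 207 mm
- dial_tip (a point): outer end of the dial's white pointer line, 32 mm from the dial's axis; turns with the dial
- dial_mark (a point): inner end of the red mark on the aluminium ring (84 mm diameter) round the dial, also 32 mm from the dial's axis and at the height of dial_tip; the ring does not move, but its mark is at another angle each time. The dial is right when dial_tip is at dial_mark
- plunger: sprung plunger: 12 mm steel rod through the head, foot below, black grip block on top; slides straight up by at most 85 mm. Weight 1.0 to 2.0 N plus a spring of 3 N at rest and 60 N/m more, so 6 to 9 N at the flag; it goes back down if let go. Origin on the rod's axis, at bench height at rest
- handle (a point): 2 mm above the centre of the plunger's black grip block: 24 mm (press x) by 40 mm (y) by 44 mm high, flat sides, underside at z = 200 mm at rest, 15 mm above the brass bush. Take it from above across the 24 mm: the scale post stands beside its -y side. handle is straight in the press's +y direction from pointer_tip, seen from above
- pointer_tip (a point): tip of the small red pointer on the plunger, at the foot of the grip block (z = 204 mm at rest) on the press's -y side, 39 mm from the rod's axis; rises with the plunger
- flag_tip (a point): tip of the yellow flag clipped to the scale post, pointing at the rod; fixed, 40 to 65 mm higher than the pointer's rest height, different each time. The plunger is right when pointer_tip is as high as flag_tip
- cap_tin: open round tin of ornament caps, 70 mm wide, 32 mm high, loose; origin at the centre of its underside. Bystander
- salt_jar: amber jar with black screw lid, 58 mm wide, 70 mm high, loose; origin at the centre of its underside. Bystander
- cork_block: cork block 64 x 73 x 24 mm, loose; origin at the centre of its underside. Bystander

How it is judged:
By the outcome, as a careful person would: the job done as asked, in the order asked, and still so for the second after the job is handed in, while the arm keeps its last pose, push and grip.
It also fails if it takes over 48 s, if anything falls off the work surface, if the arm or the gripper's body presses on something with over 40 N, if the wrist force passes 120 N, or if a joint passes its speed limit or range.

## Working session

There is one attempt and no reset: what is moved stays moved. The work goes in short steps, Python scripts to look and compute and a shell command to move; the robot and the scene stay as the last step left them, time stands still between calls to the robot, and variables do not carry over. Pictures are saved under pics/ and viewed, and the job is handed in when it is done.

```bash
mkdir -p pics
python3 - <<'E'
from workcell import *
import cv2,json
for n in("scene","top"):
    im=read_camera(n); cv2.imwrite(f"pics/{n}0.png",im)
    c=calibration(n); print(n,{k:(v if k!="extrinsics" else [[round(float(x),4) for x in r] for r in v]) for k,v in c.items()})
s=get_state();print(s)
E
```

```text
scene {'fx': 387.98643826888036, 'fy': 387.98643826888036, 'cx': 278.9815061288731, 'cy': 207.75197408585254, 'k1': -0.0683762112895005, 'extrinsics': [[0.6358, -0.7719, -0.0066, -0.3402], [-0.5202, -0.4222, -0.7424, 0.3867], [0.5703, 0.4754, -0.6699, 0.7801], [0.0, 0.0, 0.0, 1.0]]}
top {'fx': 444.0748877610377, 'fy': 444.0748877610377, 'cx': 276.414087547183, 'cy': 211.35673116924042, 'k1': -0.040299942130624, 'extrinsics': [[-0.0151, -0.9999, 0.0039, -0.0397], [-0.9955, 0.0147, -0.0935, 0.5326], [0.0934, -0.0053, -0.9956, 1.3331], [0.0, 0.0, 0.0, 1.0]]}
{'clock': 0.1, 'joint_pos': array([ 1.04539555e+00,  3.13940957e-01,  4.51108025e-02,  1.30361482e+00,
       -2.96601159e-06,  1.43117995e+00]), 'qvel': array([-0.00191672, -0.00154005,  0.00102884, -0.00032983, -0.00102242,
        0.00031623]), 'tau': array([ 4.40748190e-03, -4.81724381e+01,  2.99244905e+01,  1.27327011e-02,
       -1.48495650e-05,  9.77883161e-06]), 'tcp_pos': array([0.21629656, 0.53258409, 0.40389636]), 'orientation': array([-2.67670240e-04,  1.91698188e-01,  9.81453578e-01, -7.79657281e-04]), 'wrist_force': array([ 0.04067988, -0.30366583, -0.37148783]), 'ft_torque': array([-0.00628992, -0.01330492, -0.03615073]), 'finger_gap': 0.08528162669758431}
```

View pics/scene0.png

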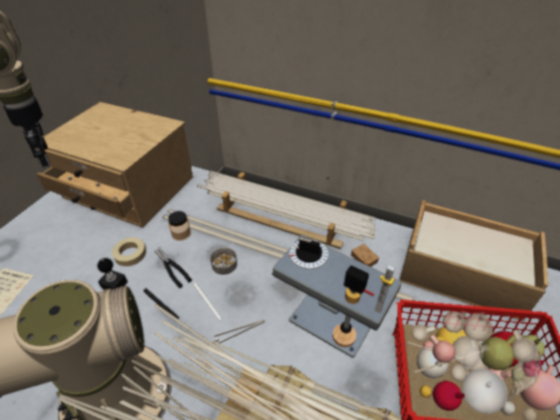

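View pics/top0.png

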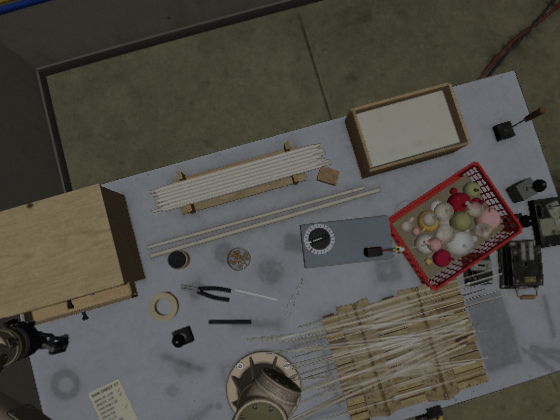

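The scene view shows the press at about (335,285), with the dial at (310,252) and the grip at (355,280). In the top view the dial is at (320,238), the grip at (374,252) and the flag near (398,250). I'll zoom in on both.

Run:
```python
import cv2
t=cv2.imread("pics/top0.png"); s=cv2.imread("pics/scene0.png")
cv2.imwrite("pics/t1.png",cv2.resize(t[205:275,290:410],None,fx=6.6,fy=6.6,interpolation=cv2.INTER_CUBIC))
cv2.imwrite("pics/s1.png",cv2.resize(s[230:330,270:410],None,fx=5.6,fy=5.6,interpolation=cv2.INTER_CUBIC))
```

```text
(no output)
```

View pics/t1.png

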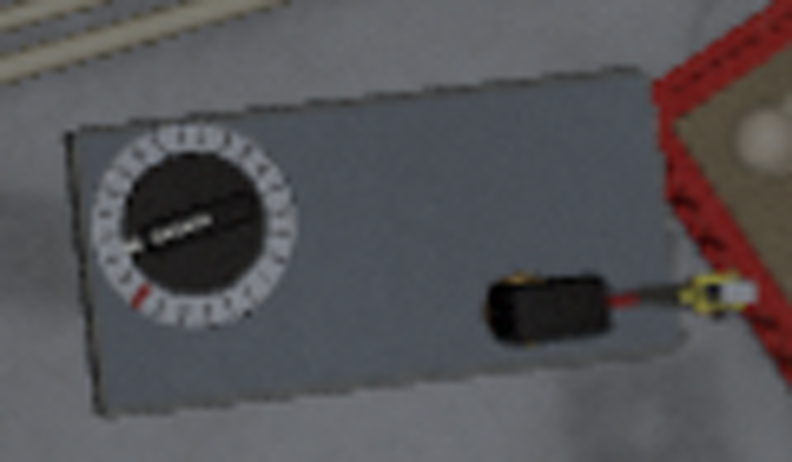

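View pics/s1.png

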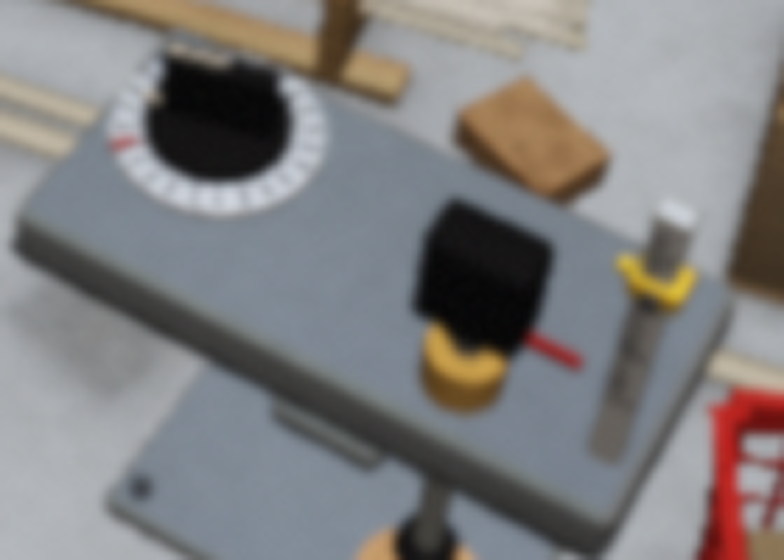

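```bash
cat > h.py <<'E'
import numpy as np
from workcell import *
from scipy.optimize import least_squares
def proj(n,P):
    c=calibration(n);E=np.array(c["extrinsics"]);p=np.atleast_2d(P)@E[:3,:3].T+E[:3,3]
    s=p[:,:2]/p[:,2:];s=s*(1+c["k1"]*(s**2).sum(1,keepdims=True))
    return s*[c["fx"],c["fy"]]+[c["cx"],c["cy"]]
def ray(n,uv):
    c=calibration(n);E=np.array(c["extrinsics"]);d=(np.array(uv,float)-[c["cx"],c["cy"]])/[c["fx"],c["fy"]]
    s=d.copy()
    for _ in range(20): s=d/(1+c["k1"]*(s@s))
    R=E[:3,:3];return -R.T@E[:3,3],R.T@np.r_[s,1]
def onz(n,uv,z):
    o,d=ray(n,uv);return o+d*(z-o[2])/d[2]
def tri(uvt,uvs):
    A=np.zeros((3,3));b=np.zeros(3)
    for n,uv in(("top",uvt),("scene",uvs)):
        o,d=ray(n,uv);d/=np.linalg.norm(d);M=np.eye(3)-np.outer(d,d);A+=M;b+=M@o
    return np.linalg.solve(A,b)
T=lambda u,v:((u+.5)/6.6-.5+290,(v+.5)/6.6-.5+205)
S=lambda u,v:((u+.5)/5.6-.5+270,(v+.5)/5.6-.5+230)
def P2W(q,p):
    p=np.atleast_2d(p)/1000.;c,s=np.cos(q[2]),np.sin(q[2])
    return np.c_[q[0]+c*p[:,0]-s*p[:,1],q[1]+s*p[:,0]+c*p[:,1],p[:,2]]
E
cat > fit.py <<'E'
from h import *
tp=[((65,112,165),T(68,131)),((-55,112,165),T(100,415)),((20,65,168),T(194,225)),((-30,-104,204),T(637,299))]
sp=[((-30,-120,295),S(676,212)),((-30,-104,204),S(580,362)),((-55,112,165),S(18,240)),((65,-134,165),S(733,295)),((-55,-134,165),S(603,528))]
def f(q): return np.r_[(proj("top",P2W(q,[a for a,_ in tp]))-[b for _,b in tp]).ravel(),(proj("scene",P2W(q,[a for a,_ in sp]))-[b for _,b in sp]).ravel()]
r=least_squares(f,[.45,-.1,.1],loss="soft_l1");q=r.x
print(q,f(q).reshape(-1,2).round(1).tolist())
np.save("q.npy",q)
print("flag tri",tri(T(683,296),S(620,259)),"pointer tri",tri(T(637,299),S(580,362)))
ax=P2W(q,(20,65,178))[0];print("dial axis",ax)
h=P2W(q,(-30,-65,224))[0];print("handle",h)
for nm,uv in(("tip",T(130,247)),("mark",T(143,290))):
    w=onz("top",uv,.178);d=w-ax;print(nm,w,np.linalg.norm(d[:2]),"press ang",np.arctan2(d[1],d[0])-q[2]-np.pi/2)
E
python3 fit.py
```

```text
[ 0.42861372 -0.22699859  0.09453604] [[-0.4, -0.3], [-0.2, 0.6], [-0.4, -0.1], [-0.6, 0.1], [0.1, 0.6], [-0.1, 1.2], [-2.0, -5.1], [2.0, -1.3], [1.7, 0.4]]
flag tri [ 0.40916194 -0.33682802  0.2648582 ] pointer tri [ 0.40844323 -0.33342971  0.20793377]
dial axis [ 0.44238872 -0.16040092  0.178     ]
handle [ 0.40488337 -0.29454021  0.224     ]
tip [ 0.43333449 -0.13414958  0.178     ] 0.027768900557390973 press ang 0.2375929890849302
mark [ 0.41573773 -0.13908017  0.178     ] 0.03412989518826675 press ang 0.8015203413879246
```

```bash
cat >> h.py <<'E'
def goto(p,psi):
    s=get_state();w,x,y,z=s["orientation"]
    from scipy.spatial.transform import Rotation as R
    M=R.from_quat([x,y,z,w]).as_matrix()
    d=np.array(p)-s["tcp_pos"];cur=np.arctan2(M[1,1],M[0,1])
    print("t",s["clock"],"tcp",s["tcp_pos"].round(4),"psi",round(cur,3),"tilt z",M[:,2].round(4),"shift mm",(M.T@d*1000).round(1),"turn z deg",np.degrees(cur-psi).round(1),"F",s["wrist_force"].round(1),"gap",round(s["finger_gap"],4),"j",np.round(s["joint_pos"],2))
E
python3 -m crank '[[-45,-33,0,0,0,0,0.6],[-45,-33,0,0,0,0,0.6],[-45,-33,0,0,0,0,0.6],[-45,-33,0,0,0,0,0.6],[-45,-33,0,0,0,0,0.6],[-45,-33,0,0,0,0,0.6],[-45,-33,0,0,0,0,0.6],[-45,-33,0,0,0,0,0.6]]' 30
python3 -c "
from h import *
goto((.4424,-.1604,.40),.24+.0945)"
```

```text
clock: 1.1
tcp_pos: [0.4511, 0.151, 0.4045]
orientation: [-0.0, 0.192, 0.981, 0.0]
wrist_force: [1.2, 0.1, 0.4]
finger_gap: 0.0509
t 1.1 tcp [0.4511 0.151  0.4045] psi 1.185 tilt z [-2.e-04  2.e-04 -1.e+00] shift mm [-109.1 -291.8    4.5] turn z deg 48.7 F [1.2 0.1 0.4] gap 0.0509 j [ 0.15  0.12 -0.2   1.25  0.    0.54]
```

Run:
```python
import cv2
t=cv2.imread("pics/top0.png"); s=cv2.imread("pics/scene0.png")
a=cv2.resize(t[222:256,302:338],None,fx=11,fy=11,interpolation=cv2.INTER_CUBIC)
b=cv2.resize(s[232:272,286:334],None,fx=8.3,fy=9.35,interpolation=cv2.INTER_CUBIC)
cv2.imwrite("pics/dial.png",cv2.convertScaleAbs(cv2.hconcat([a,b]),alpha=1.5))
```

```text
(no output)
```

View pics/dial.png

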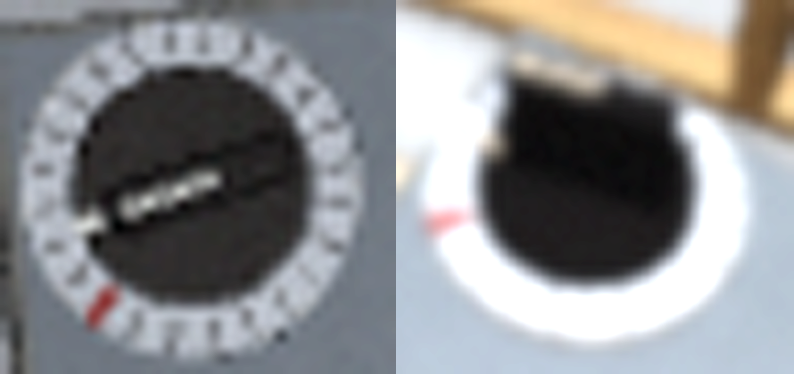

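The tip-to-mark difference is about 0.6 rad counter-clockwise: in the enlarged top view the pointer tip is at (76,226), the mark at (101,309) and the centre at (191,188).

```bash
python3 -m crank '[[-18,-49,0,0,0,0,0.6],[-18,-49,0,0,0,0,0.6],[-18,-49,0,0,0,0,0.6],[-18,-49,0,0,0,0,0.6],[-18,-49,0,0,0,0,0.6],[-18,-49,0,0,0,0,0.6],[0,0,0,0,0,10,0.6],[0,0,0,0,0,10,0.6]]'
python3 -m crank '[[0,0,0,0,0,10,0.6],[0,0,0,0,0,10,0.6],[0,0,0,0,0,9,0.6],[0,0,0,0,0,0,0.6],[0,0,0,0,0,0,0.6],[0,0,0,0,0,0,0.6],[0,0,0,0,0,0,0.6],[0,0,0,0,0,0,0.6]]'
python3 -c "
from h import *
goto((.4424,-.1604,.356),.33)"
```

```text
clock: 2.1
tcp_pos: [0.4397, -0.1613, 0.4041]
orientation: [-0.001, 0.363, 0.932, 0.0]
wrist_force: [0.4, -0.8, -1.0]
finger_gap: 0.0511
clock: 3.1
tcp_pos: [0.44, -0.1603, 0.4047]
orientation: [0.0, 0.581, 0.814, 0.0]
wrist_force: [-0.3, 0.2, 0.6]
finger_gap: 0.0514
t 3.1 tcp [ 0.44   -0.1603  0.4047] psi 0.33 tilt z [ 1.e-04  1.e-04 -1.e+00] shift mm [-0.8  2.2 48.7] turn z deg 0.0 F [-0.3  0.2  0.6] gap 0.0514 j [-0.52  0.11 -0.21  1.25  0.    0.72]
```

```bash
python3 -m crank '[[-1,2,12,0,0,0,0.6],[0,0,12,0,0,0,0.6],[0,0,12,0,0,0,0.6],[0,0,12,0,0,0,0.6],[0,0,0,0,0,0,0.6],[0,0,0,0,0,0,0.3],[0,0,0,0,0,0,0.3],[0,0,0,0,0,0,0.3]]'
python3 - <<'E'
from h import *
import cv2
goto((.4424,-.1604,.356),.33)
t=read_camera("top");s=read_camera("scene")
a=cv2.resize(t[215:265,290:350],None,fx=6.5,fy=6.5,interpolation=cv2.INTER_CUBIC)
b=cv2.resize(s[222:272,280:340],None,fx=6.5,fy=6.5,interpolation=cv2.INTER_CUBIC)
cv2.imwrite("pics/d1.png",cv2.convertScaleAbs(cv2.hconcat([a,b]),alpha=1.4))
E
```

```text
clock: 4.1
tcp_pos: [0.4424, -0.1607, 0.3571]
orientation: [0.0, 0.581, 0.814, 0.0]
wrist_force: [0.3, -0.3, 0.1]
finger_gap: 0.0258
t 4.1 tcp [ 0.4424 -0.1607  0.3571] psi 0.33 tilt z [ 7.e-04 -3.e-04 -1.e+00] shift mm [0.3 0.1 1.1] turn z deg -0.0 F [ 0.3 -0.3  0.1] gap 0.0258 j [-0.52  0.13 -0.3   1.13  0.    0.72]
```

View pics/d1.png

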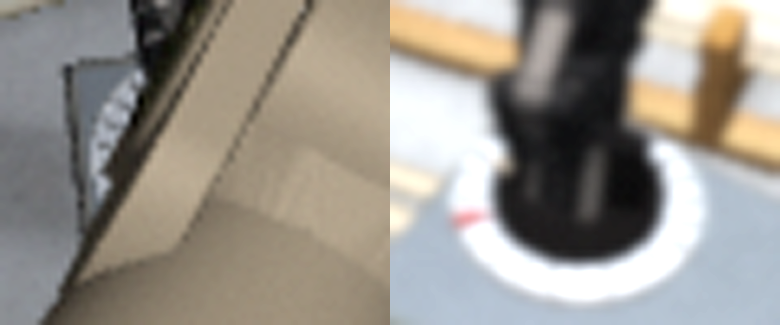

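In the scene view the fingers straddle the bar, with the red mark at (468,217). The arm hides the dial in the top view. Next I'll grip the bar and turn it.

```bash
python3 -m crank '[[0,0,0,0,0,0,0],[0,0,0,0,0,0,0],[0,0,0,0,0,0,0],[0,0,0,0,0,-7,0],[0,0,0,0,0,-7,0],[0,0,0,0,0,-7,0],[0,0,0,0,0,-7,0],[0,0,0,0,0,-6,0]]' 40
python3 - <<'E'
from h import *
import cv2
goto((.4424,-.1604,.356),.33)
s=read_camera("scene")
b=cv2.resize(s[222:272,280:340],None,fx=10,fy=10,interpolation=cv2.INTER_CUBIC)
cv2.imwrite("pics/d2.png",b)
E
```

```text
clock: 5.2
tcp_pos: [0.4422, -0.1607, 0.3569]
orientation: [0.0, 0.317, 0.949, -0.0]
wrist_force: [-1.9, -0.5, 3.5]
finger_gap: 0.0113
t 5.2 tcp [ 0.4422 -0.1607  0.3569] psi 0.926 tilt z [ 1.e-04 -3.e-04 -1.e+00] shift mm [0.  0.4 0.9] turn z deg 34.2 F [-1.9 -0.5  3.5] gap 0.0113 j [-0.52  0.13 -0.3   1.13 -0.    0.12]
```

View pics/d2.png

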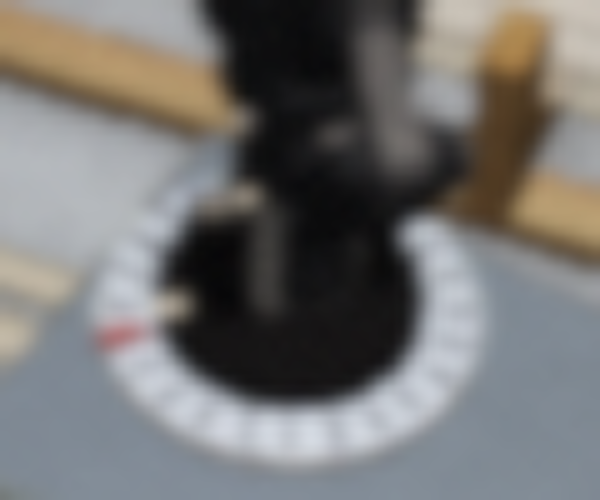

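```bash
cat > dial.py <<'E'
from h import *
q=np.load("q.npy")
def D(u,v,f=10,o=(280,222)): return ((u+.5)/f-.5+o[0],(v+.5)/f-.5+o[1])
for a in (.2,.6,.7,.8,.85,.9):
  for z in(170,177): print(a,z,((proj("scene",P2W(q,(20-32*np.sin(a),65+32*np.cos(a),z)))[0]-[280,222]+.5)*10-.5).round(0),((proj("top",P2W(q,(20-32*np.sin(a),65+32*np.cos(a),z)))[0]-[302,222]+.5)*11-.5).round(0))
print("centre",((proj("scene",P2W(q,(20,65,168)))[0]-[280,222]+.5)*10-.5))
E
python3 dial.py
```

```text
0.2 170 [150. 272.] [ 65. 227.]
0.2 177 [150. 250.] [ 67. 226.]
0.6 170 [140. 315.] [ 90. 272.]
0.6 177 [141. 293.] [ 92. 272.]
0.7 170 [141. 326.] [ 99. 282.]
0.7 177 [142. 304.] [102. 281.]
0.8 170 [144. 337.] [109. 290.]
0.8 177 [145. 315.] [111. 290.]
0.85 170 [146. 342.] [114. 294.]
0.85 177 [147. 321.] [117. 294.]
0.9 170 [148. 348.] [120. 297.]
0.9 177 [149. 326.] [122. 297.]
centre [286.95626236 319.25398895]
```

```bash
cat > ring.py <<'E'
from h import *
import cv2
q=np.load("q.npy")
t=cv2.imread("pics/top0.png");s=cv2.imread("pics/d2.png")
th=np.linspace(0,2*np.pi,200)
for z in(165,168,171,174,177):
    for r in(32,42):
        P=P2W(q,np.c_[20+r*np.cos(th),65+r*np.sin(th),0*th+z])
        a=(proj("scene",P)-[280,222]+.5)*10-.5;b=(proj("top",P)-[302,222]+.5)*11-.5
        print(z,r,"scene x",a[:,0].min().round(),a[:,0].max().round(),"bottom",a[:,1].max().round(),"top x",b[:,0].min().round(),b[:,0].max().round(),"y",b[:,1].min().round(),b[:,1].max().round())
# red centroid in scene & top
for n,im,f,o in(("scene",s,1,0),):
    h=cv2.cvtColor(im,cv2.COLOR_BGR2HSV);m=((h[...,0]<8)|(h[...,0]>172))&(h[...,1]>90)
    y,x=np.nonzero(m);k=(x<250)&(y>250);print(x[k].min(),x[k].max(),x[k].mean(),y[k].mean())
E
python3 ring.py
```

```text
165 32 scene x 140.0 433.0 bottom 443.0 top x 57.0 315.0 y 59.0 318.0
165 42 scene x 94.0 479.0 bottom 480.0 top x 17.0 355.0 y 19.0 358.0
168 32 scene x 140.0 434.0 bottom 434.0 top x 58.0 316.0 y 59.0 317.0
168 42 scene x 94.0 480.0 bottom 471.0 top x 17.0 357.0 y 18.0 358.0
171 32 scene x 140.0 435.0 bottom 424.0 top x 59.0 318.0 y 58.0 317.0
171 42 scene x 94.0 482.0 bottom 461.0 top x 18.0 358.0 y 17.0 358.0
174 32 scene x 140.0 436.0 bottom 415.0 top x 60.0 319.0 y 57.0 317.0
174 42 scene x 94.0 483.0 bottom 452.0 top x 19.0 360.0 y 17.0 358.0
177 32 scene x 141.0 437.0 bottom 406.0 top x 60.0 321.0 y 56.0 317.0
177 42 scene x 94.0 484.0 bottom 443.0 top x 20.0 361.0 y 16.0 358.0Traceback (most recent call last):
  File "ring.py", line 14, in <module>
    y,x=np.nonzero(m);k=(x<250)&(y>250);print(x[k].min(),x[k].max(),x[k].mean(),y[k].mean())
                                              ~~~~~~~~^^
    return umr_minimum(a, axis, None, out, keepdims, initial, where)
ValueError: zero-size array to reduction operation minimum which has no identity
```

```bash
cat > ring2.py <<'E'
from h import *
import sys
q=np.load("q.npy")
def inv(n,uv,z,):
    w=onz(n,uv,z/1000);c=P2W(q,(20,65,z))[0];d=w-c
    return np.hypot(d[0],d[1]).round(4),round(np.arctan2(d[1],d[0])-q[2]-np.pi/2,3)
sc=lambda u,v:((u+.5)/10-.5+280,(v+.5)/10-.5+222)
tp=lambda u,v:((u+.5)/11-.5+302,(v+.5)/11-.5+222)
# measured ring centre bias: scene +4,0 ; top +2,0
for z in(168,169,170):
    print(z,"scene mark",inv("scene",sc(122-4,337),z),"top mark",inv("top",tp(101-2,309),z))
for z in(177,178): print(z,"scene tip",inv("scene",sc(175-4,303),z),"top tip0",inv("top",tp(85-2,224),z))
E
python3 ring2.py
```

```text
168 scene mark (np.float64(0.0372), np.float64(0.725)) top mark (np.float64(0.0371), np.float64(0.827))
169 scene mark (np.float64(0.0374), np.float64(0.748)) top mark (np.float64(0.0372), np.float64(0.825))
170 scene mark (np.float64(0.0376), np.float64(0.77)) top mark (np.float64(0.0372), np.float64(0.823))
177 scene tip (np.float64(0.0258), np.float64(0.714)) top tip0 (np.float64(0.0281), np.float64(0.224))
178 scene tip (np.float64(0.0259), np.float64(0.747)) top tip0 (np.float64(0.0281), np.float64(0.223))
```

```bash
python3 -m crank '[[0,0,0,0,0,0,0.6],[0,0,0,0,0,0,0.6],[0,0,0,0,0,0,0.6],[0,0,-20,0,0,0,0.6],[0,0,-30,0,0,0,0.6],[0,0,-30,0,0,0,0.6],[0,0,0,0,0,10,0.6],[0,0,0,0,0,10,0.6]]' 
python3 -m crank '[[0,0,0,0,0,10,0.6],[0,0,0,0,0,10,0.6],[0,0,0,0,0,7.6,0.6],[0,0,0,0,0,0,0.6],[0,0,0,0,0,0,0.6],[0,0,0,0,0,0,0.6],[0,0,0,0,0,0,0.6],[0,0,0,0,0,0,0.6]]'
python3 - <<'E'
from h import *
q=np.load("q.npy");h=P2W(q,(-30,-61,383))[0];print(h);goto(h,q[2])
E
```

```text
clock: 6.25
tcp_pos: [0.4424, -0.1607, 0.4371]
orientation: [0.001, 0.481, 0.877, 0.0]
wrist_force: [-0.5, 0.4, -0.3]
finger_gap: 0.0512
clock: 7.25
tcp_pos: [0.4422, -0.1606, 0.4367]
orientation: [-0.0, 0.674, 0.739, 0.0]
wrist_force: [0.1, 0.6, 0.2]
finger_gap: 0.0512
[ 0.40450579 -0.29055807  0.383     ]
t 7.25 tcp [ 0.4422 -0.1606  0.4367] psi 0.093 tilt z [ 0.e+00  1.e-04 -1.e+00] shift mm [-125.9  -49.6   53.7] turn z deg -0.1 F [0.1 0.6 0.2] gap 0.0512 j [-0.52  0.1  -0.14  1.33  0.    0.96]
```

```bash
python3 -m crank '[[-42,-16.5,-5,0,0,0,0.6],[-42,-16.5,0,0,0,0,0.6],[-42,-16.5,0,0,0,0,0.6],[0,0,0,0,0,0,0.6],[0,0,0,0,0,0,0.6],[0,0,0,0,0,0,0.6],[0,0,0,0,0,0,0.6],[0,0,0,0,0,0,0.6]]'
python3 - <<'E'
from h import *
import cv2
q=np.load("q.npy");h=P2W(q,(-30,-61,383))[0];goto(h,q[2])
t=read_camera("top");s=read_camera("scene");cv2.imwrite("pics/t3.png",t);cv2.imwrite("pics/s3.png",s)
a=cv2.resize(t[222:256,302:338],None,fx=11,fy=11,interpolation=cv2.INTER_CUBIC)
b=cv2.resize(s[235:275,286:326],(374,374),interpolation=cv2.INTER_CUBIC)
cv2.imwrite("pics/d3.png",cv2.convertScaleAbs(cv2.hconcat([a,b]),alpha=1.3))
E
```

```text
clock: 8.25
tcp_pos: [0.4048, -0.29, 0.4418]
orientation: [0.0, 0.673, 0.739, 0.0]
wrist_force: [-0.8, -0.3, -0.8]
finger_gap: 0.0512
t 8.25 tcp [ 0.4048 -0.29    0.4418] psi 0.094 tilt z [ 2.e-04 -1.e-04 -1.e+00] shift mm [-0.5 -0.4 58.8] turn z deg -0.1 F [-0.8 -0.3 -0.8] gap 0.0512 j [-0.78  0.15 -0.07  1.35  0.    0.69]
```

View pics/d3.png

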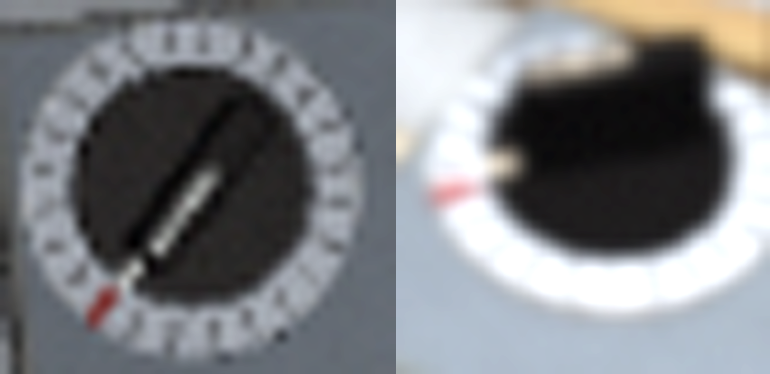

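View pics/s3.png

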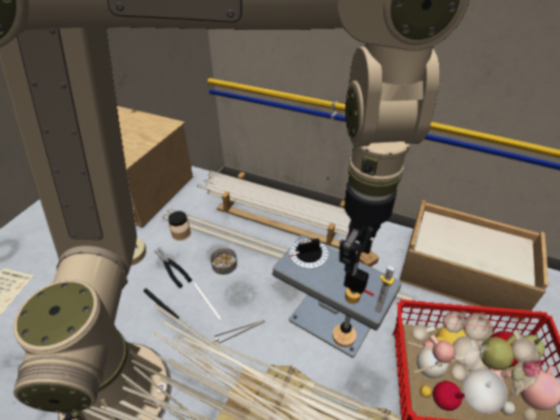

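The dial now shows the white line at (132,272) pointing at the mark at (101,309) in the top crop. I'll check the angle numerically.

```bash
cat > meas.py <<'E'
from h import *
import cv2,sys
q=np.load("q.npy")
for fn in sys.argv[1:]:
    t=cv2.imread(fn)
    ys,xs=np.mgrid[222:256,302:338]
    c207=proj("top",P2W(q,(20,65,207)))[0];c177=proj("top",P2W(q,(20,65,177)))[0]
    roi=t[222:256,302:338].astype(float);g=roi.min(2)
    r=np.hypot(xs-c177[0],ys-c177[1]); 
    w=np.clip(g-70,0,None)*(r<9.8)
    # bar-top label: near (319,238); pointer: outside
    print("px/mm",np.linalg.norm(proj("top",P2W(q,(20,97,177)))[0]-c177)/32)
    for nm,m,z in(("label",r<7,207),("pointer",(r>=7.5)&(r<10.5),177)):
        ww=w*m if nm=="label" else np.clip(g-70,0,None)*m
        if nm=="pointer":
            # restrict to cluster about brightest in inner 9.5
            k=np.unravel_index((ww*(r<9.3)).argmax(),ww.shape);ww=ww*(np.hypot(xs-xs[k],ys-ys[k])<2.5)*(r<9.6)
        u=(ww*xs).sum()/ww.sum();v=(ww*ys).sum()/ww.sum()
        d=np.array([u,v]);P=onz("top",d,z/1000)-P2W(q,(20,65,z))[0]
        out=np.arctan2(P[1],P[0])-q[2]-np.pi/2
        C=np.cov(np.c_[xs.ravel(),ys.ravel()].T,aweights=ww.ravel());e,V=np.linalg.eigh(C);v1=V[:,1]
        A=onz("top",d+3*v1,z/1000)-onz("top",d-3*v1,z/1000);A*=np.sign(A[1])
        print(fn,nm,"centroid",d.round(2),"r",np.hypot(*P[:2]).round(4),"ang",out.round(3),"axis ang",(np.arctan2(A[1],A[0])-q[2]-np.pi/2).round(3))
    red=np.clip(roi[...,2]-roi[...,1]-15,0,None)*(r<17);u=(red*xs).sum()/red.sum();v=(red*ys).sum()/red.sum()
    P=onz("top",(u,v),.169)-P2W(q,(20,65,169))[0];print(" mark",u.round(2),v.round(2),np.hypot(*P[:2]).round(4),(np.arctan2(P[1],P[0])-q[2]-np.pi/2).round(3))
E
python3 meas.py pics/top0.png pics/t3.png
```

```text
px/mm 0.3696827481097579
pics/top0.png label centroid [317.08 239.18] r 0.0082 ang 0.232 axis ang 0.221
pics/top0.png pointer centroid [310.08 241.72] r 0.0254 ang 0.239 axis ang -1.532
 mark 310.8 249.32 0.0361 0.827
px/mm 0.3696827481097579
pics/t3.png label centroid [318.13 240.92] r 0.0089 ang 0.862 axis ang 0.834
pics/t3.png pointer centroid [313.75 246.  ] r 0.0246 ang 0.855 axis ang -0.11
 mark 310.82 249.33 0.0361 0.828
```

The dial is at 0.834–0.855 rad and the mark at 0.828, so they agree. Now I'll descend on the grip.

```bash
python3 -m crank '[[0,0,15,0,0,0,0.6],[0,0,15,0,0,0,0.6],[0,0,15,0,0,0,0.6],[0,0,14,0,0,0,0.6],[0,0,0,0,0,0,0.6],[0,0,0,0,0,0,0],[0,0,0,0,0,0,0],[0,0,0,0,0,0,0]]' 60
python3 - <<'E'
from h import *
import cv2
q=np.load("q.npy");h=P2W(q,(-30,-61,383))[0];goto(h,q[2])
t=read_camera("top");s=read_camera("scene");cv2.imwrite("pics/t4.png",t);cv2.imwrite("pics/s4.png",s)
cv2.imwrite("pics/h4.png",cv2.resize(s[230:330,290:410],None,fx=6,fy=6,interpolation=cv2.INTER_CUBIC))
E
```

```text
clock: 9.35
tcp_pos: [0.4045, -0.2908, 0.3834]
orientation: [0.001, 0.674, 0.739, -0.0]
wrist_force: [-1.9, -0.4, 3.3]
finger_gap: 0.0232
t 9.35 tcp [ 0.4045 -0.2908  0.3834] psi 0.092 tilt z [ 3.0e-04 -1.1e-03 -1.0e+00] shift mm [0.3 0.  0.4] turn z deg -0.1 F [-1.9 -0.4  3.3] gap 0.0232 j [-0.78  0.17 -0.19  1.21 -0.    0.69]
```

View pics/h4.png

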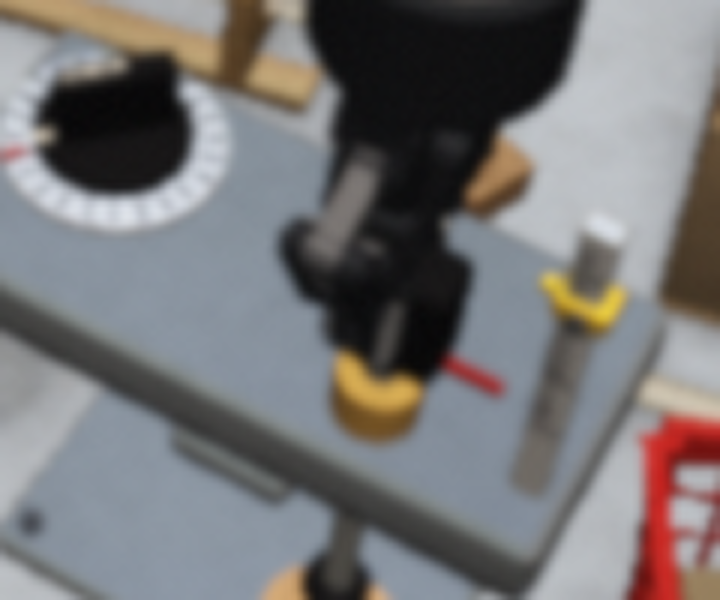

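```bash
cat > flag.py <<'E'
from h import *
q=np.load("q.npy")
H=lambda u,v:((u+.5)/6-.5+290,(v+.5)/6-.5+230)
def plane(uv,x0=-.03):
    o,d=ray("scene",uv);n=np.array([np.cos(q[2]),np.sin(q[2]),0]);m=np.array([-np.sin(q[2]),np.cos(q[2]),0])
    b=np.r_[q[:2],0];t=(x0-(o-b)@n)/(d@n);p=o+t*d
    return ((p-b)@m*1000).round(1),(p[2]*1000).round(1)
import sys
a=[int(x) for x in sys.argv[1:]]
for u,v in zip(a[::2],a[1::2]): print((u,v),plane(H(u,v)))
E
python3 flag.py 503 388 545 280 600 217 530 490
```

```text
(503, 388) (np.float64(-104.0), np.float64(207.7))
(545, 280) (np.float64(-107.6), np.float64(264.0))
(600, 217) (np.float64(-117.6), np.float64(299.5))
(530, 490) (np.float64(-120.8), np.float64(165.3))
```

The grip is held (gap 23 mm). In the scene crop the pointer tip is at (503,388) and the flag tip at (545,280), which gives about 56 mm to lift.

```bash
python3 -m crank '[[0,0,-9,0,0,0,0],[0,0,-9,0,0,0,0],[0,0,-9,0,0,0,0],[0,0,-9,0,0,0,0],[0,0,-9,0,0,0,0],[0,0,-9,0,0,0,0],[0,0,-2,0,0,0,0],[0,0,0,0,0,0,0]]'
cat > look.py <<'E'
from h import *
import cv2,sys
q=np.load("q.npy");h=P2W(q,(-30,-61,383))[0];goto(h,q[2])
s=read_camera("scene");t=read_camera("top");cv2.imwrite(f"pics/t{sys.argv[1]}.png",t);cv2.imwrite(f"pics/s{sys.argv[1]}.png",s)
cv2.imwrite(f"pics/h{sys.argv[1]}.png",cv2.resize(s[230:330,290:410],None,fx=6,fy=6,interpolation=cv2.INTER_CUBIC))
E
python3 look.py 5
```

```text
clock: 10.45
tcp_pos: [0.4045, -0.2909, 0.4388]
orientation: [0.0, 0.674, 0.739, -0.0]
wrist_force: [-1.3, -5.3, -6.8]
finger_gap: 0.0232
t 10.45 tcp [ 0.4045 -0.2909  0.4388] psi 0.092 tilt z [-2.e-04 -4.e-04 -1.e+00] shift mm [ 0.3 -0.  55.8] turn z deg -0.1 F [-1.3 -5.3 -6.8] gap 0.0232 j [-0.78  0.16 -0.07  1.34 -0.    0.69]
```

View pics/h5.png

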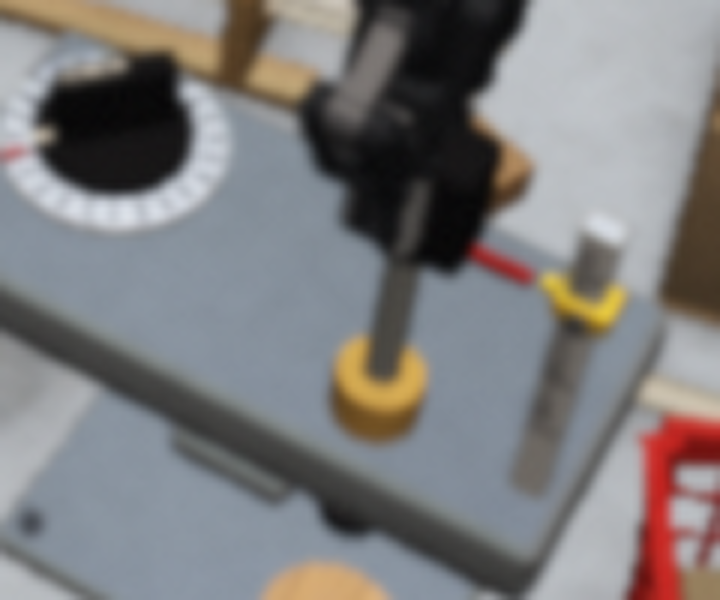

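```bash
python3 flag.py 535 278 543 279 543 282
python3 - <<'E'
import cv2,numpy as np
from h import *
from scipy import ndimage
q=np.load("q.npy")
a=cv2.imread("pics/s5.png");cv2.imwrite("pics/z5.png",cv2.resize(a[264:292,360:400],None,fx=18,fy=18,interpolation=cv2.INTER_LANCZOS4))
# predict pixels of candidate pointer/flag
for y,z in((-104,259.4+4),(-104,204+4),(-108,264)): print(y,z,((proj("scene",P2W(q,(-30,y,z)))[0]-[360,264]+.5)*18-.5).round())
E
```

```text
(535, 278) (np.float64(-104.6), np.float64(262.9))
(543, 279) (np.float64(-106.9), np.float64(264.0))
(543, 282) (np.float64(-107.2), np.float64(262.8))
-104 263.4 [341. 217.]
-104 208 [250. 551.]
-108 264 [380. 231.]
```

View pics/z5.png

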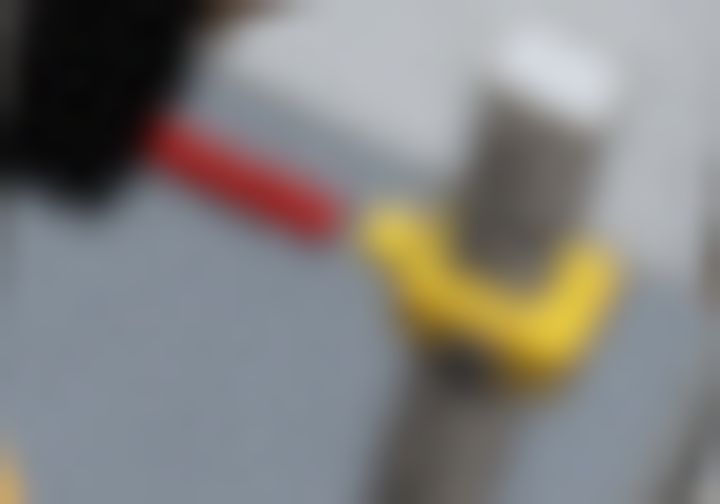

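The pointer tip is at (335,222) and the flag tip at about (370,235) in the zoom. Along the press's y direction the pointer is about 0.8 mm low, so I'll raise it 1 mm.

```bash
python3 -m crank '[[0,0,-1,0,0,0,0],[0,0,0,0,0,0,0],[0,0,0,0,0,0,0],[0,0,0,0,0,0,0],[0,0,0,0,0,0,0],[0,0,0,0,0,0,0],[0,0,0,0,0,0,0],[0,0,0,0,0,0,0]]'
python3 look.py 6
cat > lev.py <<'E'
import cv2,numpy as np,sys
from h import *
from flag import plane
for k in sys.argv[1:]:
    s=cv2.imread(f"pics/s{k}.png").astype(int);f=6
    z=cv2.resize(s[260:295,355:402].astype(np.uint8),None,fx=f,fy=f,interpolation=cv2.INTER_CUBIC);h=cv2.cvtColor(z,cv2.COLOR_BGR2HSV)
    red=((h[...,0]<9)|(h[...,0]>170))&(h[...,1]>120);yel=(h[...,0]>17)&(h[...,0]<33)&(h[...,1]>120)
    o=lambda u,v:((u+.5)/f-.5+355,(v+.5)/f-.5+260)
    n,l,st,_=cv2.connectedComponentsWithStats(red.astype(np.uint8));i=1+st[1:,4].argmax();y,x=np.nonzero(l==i)
    p=np.polyfit(x,y,1);ue=x.max();r=plane(o(ue,y[x>ue-8].mean()+p[0]*3.5));mid=plane(o(x.mean(),y.mean()))
    n,l,st,_=cv2.connectedComponentsWithStats(yel.astype(np.uint8));i=1+st[1:,4].argmax();y,x=np.nonzero(l==i)
    print(k,"red end",r,"mid",mid)
    for a in(4,8,12): m=x<x.min()+a;print("  yellow left",plane(o(x[m].mean(),y[m].mean())))
E
sed -i 's/^import sys/import sys\nif __name__!="__main__": sys.argv=sys.argv[:1]/' flag.py
sed -i 's/from flag import plane/A=sys.argv[1:]\nfrom flag import plane/;s/for k in sys.argv\[1:\]/for k in A/' lev.py
python3 lev.py 5 6; python3 meas.py pics/t6.png
```

```text
clock: 11.55
tcp_pos: [0.4045, -0.2909, 0.4395]
orientation: [-0.0, 0.674, 0.739, -0.0]
wrist_force: [-0.5, -4.6, -8.1]
finger_gap: 0.0233
t 11.55 tcp [ 0.4045 -0.2909  0.4395] psi 0.092 tilt z [-4.e-04 -2.e-04 -1.e+00] shift mm [ 0.3  0.  56.5] turn z deg -0.1 F [-0.5 -4.6 -8.1] gap 0.0233 j [-0.78  0.16 -0.07  1.34 -0.    0.69]
5 red end (np.float64(-102.8), np.float64(262.4)) mid (np.float64(-91.9), np.float64(261.7))
  yellow left (np.float64(-108.1), np.float64(262.5))
  yellow left (np.float64(-108.8), np.float64(262.5))
  yellow left (np.float64(-109.8), np.float64(261.9))
6 red end (np.float64(-103.0), np.float64(262.9)) mid (np.float64(-91.7), np.float64(262.9))
  yellow left (np.float64(-107.8), np.float64(262.5))
  yellow left (np.float64(-108.6), np.float64(262.6))
  yellow left (np.float64(-109.5), np.float64(262.2))
px/mm 0.3696827481097579
pics/t6.png label centroid [318.17 240.88] r 0.0087 ang 0.864 axis ang 0.835
pics/t6.png pointer centroid [313.76 246.  ] r 0.0246 ang 0.856 axis ang -0.11
 mark 310.78 249.37 0.0362 0.827
```

Run:
```python
import cv2
a=cv2.imread("pics/s6.png");cv2.imwrite("pics/z6.png",cv2.resize(a[264:292,360:400],None,fx=18,fy=18,interpolation=cv2.INTER_LANCZOS4))
```

```text
(no output)
```

View pics/z6.png

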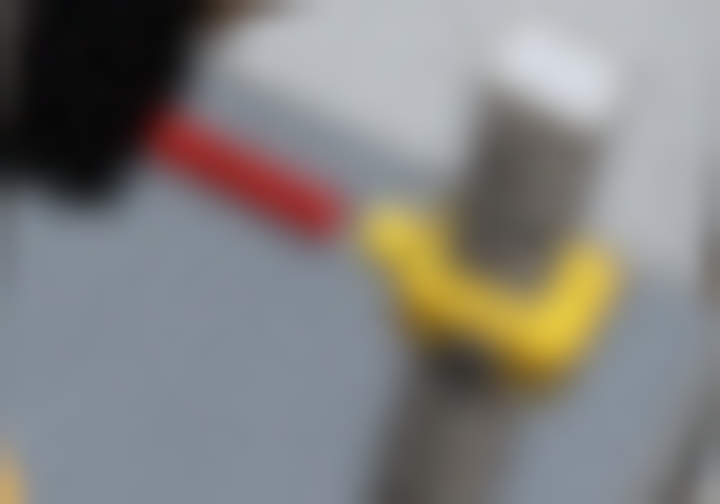

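View pics/t6.png

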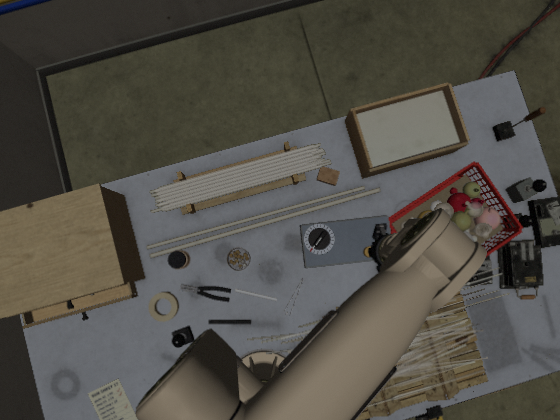

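The pointer is level with the flag (262.9 and 262.5 mm), the dial is still at its mark, and the tin, jar and cork block look untouched. Handing in.

```bash
python3 -c "
from workcell import *
print(hand_in())"
```

```text
the job is handed in; nothing more can be done
None
```

I turned the dial about 0.6 rad counter-clockwise to the red mark and let go. I then raised the plunger about 56 mm by its grip, and handed in at 11.6 s still holding it (60 N grip setting).

- **Dial:** the last top view puts the pointer at 0.835 rad by its line direction and 0.856 rad by its outer segment; the mark is at 0.827. The 0.02 rad spread between the two readings is about what the pictures can resolve.
- **Plunger:** in the last scene view the pointer tip is at 262.9 mm and the flag tip at 262.5 mm. Both heights carry the same bias of about +4 mm, so only the difference counts. By eye at the previous step I judged the pointer about 0.8 mm low. The numeric check had it only 0.1 mm low, so after the 1 mm raise it may stand a fraction of a millimetre high.
- **Side force:** the wrist showed about 5 N sideways while holding. I left it, since it is well under the limits.
- **Bystanders:** the tin, jar and cork block look unmoved in the last top view; I compared them by eye only.

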